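# Extend the telescopic bottle brush and hold it ready

### The arm

A 6-joint arm with a two-finger parallel gripper is mounted at the origin on a cart in front of the work surface, level with it; the furniture and walls round the work are solid. World frame = base frame: x ahead of the robot, y to its left, z up, the work surface at z = 0. Lengths are in mm, angles in rad, forces in N, time in s.
With the tool pointing down it reaches from about 225 to 875 mm from the base axis. Payload 3.4 kg.
Tool frame: the origin (TCP) lies at the very end of the fingers, on their centre line; the grasp point (between the pads) lies bot.pinch_z behind it (bot.pinch_z is the distance from the TCP to the grasp point, in mm); z points along the fingers, y is the line along which they close (so a half turn about z gives the same grasp; the last joint's range is limited). The gripper opens to 85 mm and grips with 20 to 120 N. Pads are 22 mm wide; open, the fingers measure 114 mm over their backs; the gripper's body (76 mm by 85 mm) begins 54 mm behind the grasp point. The pads swing forward as they close: fully open they stand 13 mm farther back than shut.
Start: joints at [-1.436, 0.276, 1.505, -0, 1.361, -0.121], TCP at [145.483, -556.325, 231.328] pointing down, gripper open.
Joint ranges: [-2.89, 2.89], [-0.75, 2.08], [0.22, 2.7], [-1.18, 4.32], [0.11, 2.71], [-2.7, 2.7]. Speed limits (rad/s): [2.57, 2.57, 3.14, 3.14, 3.14, 3.14].

### API

Orientations are given as [roll, pitch, yaw] about the fixed x, y, z axes, in that order (R = Rz(yaw) Ry(pitch) Rx(roll)).
In Python, from plant import bot gives the robot as it stands. Calls block until the motion is done:
- bot.reach(position, orientation): joint-space move of the TCP to a pose.
- bot.servo_line(position, rot=None, feed=150): straight line of the TCP; rot=None keeps the orientation; feed is the mean speed in mm/s.
- bot.goto_joints(angles): joint-space move.
- bot.move_gripper(opening, strength=None): opening from 0.0 (shut) to 1.0 (fully open); strength is the grip in N (None keeps the last); returns when the fingers have stopped.
- bot.dwell(seconds).
- bot.solve_ik(position, orientation): joint angles nearest the present ones, or None.
- bot.capture(name): name is "scene" or "top" or "wrist"; returns the picture (400x640x3 uint8, red, green, blue); there is no depth.
- bot.camera_info(name): a dict with "vfov" (degrees; the focal length in pixels is half the picture's height over the tangent of half this angle, whatever the lens; pixels are square), "cx", "cy" (the principal point, pixels), "k1" (the pictures are not rectified: a ray, as slopes to the right and down, at radius r is drawn at 1 + k1 r^2 times it, then the intrinsics apply), "R" (3x3) and "t" (3): a world point X has camera coordinates R X + t; the wrist camera has in their place "mount" (4x4, takes a point from camera to tool coordinates, whose origin is the TCP and whose axes are the flange's). Camera axes: x right, y down, z forward; pixel columns grow to the right and rows downward; lengths in mm; the calibration is good to about 2 mm. A picture is of the moment at which its call begins: read the wrist's pose just before it. camera_info takes no time and is no camera call.
A pose or a line that the arm cannot do raises bot.IKError and nothing moves.
- bot.job_done(): hands the job in; it is judged then, once.
Trained networks look in the newest picture that a camera, given by its name, has taken for a name from the list of things; names that differ only in an ending like _2 or _b are one class to them, and where a whole thing is asked for, a point or a joint stands for the part that bears it (a point fixed in the world has none). Each returns a list of dicts, best first, with "score" (0 to 1); they miss things now and then, are a little off and sometimes report something else, mostly with a low value. They report only what shows in the picture. A call takes as long as a camera call.
- bot.spot_in(camera, query): "box" ([left, top, right, bottom] in pixels, round what is visible of it).
- bot.cut_out(camera, query): "mask" (400x640 bool, what is visible of it) and "box" ([left, top, right, bottom] in pixels, round what is visible of it).
Readings, each from a call of its own:
- bot.current_t(): time.
- bot.current_joint_positions(): joint angles.
- bot.current_joint_velocities(): joint speeds.
- bot.current_tau(): joint torques, N m.
- bot.current_ee_pos(): TCP position.
- bot.current_eef_rot(): TCP orientation.
- bot.current_wrist_force(): force on the tool from outside, world axes, zero at the start.
- bot.current_torque(): the same for the moment, N m.
- bot.current_opening(): opening from 0.0 (shut) to 1.0 (fully open).
- bot.current_grip_force(): force on a finger pad.
Only numpy, scipy, OpenCV 4.12 (cv2) and the standard library are available. Lean on these libraries where they do the work, as an engineer would, in place of code of your own. Each camera call takes 0.05 s, during which the arm holds its last target. There are 200 camera calls.

### The job

Get the extending bottle brush ready for the tall jug: take its handle, lying in the rest, so that your grip squeezes the red release button in, and keep it squeezed while you draw the handle straight back, past the click of the first stop, to the second and last stop. Then lift the whole brush out of the rest and finish while still holding it in the air, steady, roughly level and fully extended, at least 12 cm higher than it lay. Leave the two mugs where they are.

Things in the scene. Friction and masses are not known exactly. Their poses are not given: they have to be found in the camera images.
- brush: Telescopic bottle brush, loose, about 165 g, level in the rest; 280 mm long closed, 390 extended. This is its blue handle: 26 mm wide (x), 24 mm high, from y = -110 to +40 mm. Origin: on the handle's axis at the red button, 60 mm above the worktop at the start. +y points along the brush to the white head, z up, button on the -x side. The handle is drawn out along -y.
- tube (a joint): How far the 12 mm metal tube is drawn out of the handle, m: 0 closed, 0.055 first stop (a sprung catch; 8 N passes it while the button is in), 0.110 second stop, solid. Friction 2 N. With the button out it is locked at 0, cannot pass the first stop, and stays locked at the second. A yellow ring on the tube shows at the handle's mouth at the first stop, a red one at the second.
- button (a joint): How far the red button is pressed into the handle, m. 0 out, 0.004 fully in (flush with the handle's side). It springs back out; 3 N starts it, about 6.5 N holds it in.
- button_face (a point): Centre of the outer face of the red button, 14 mm long (along y) and 12 mm high, on the -x side of the handle; it stands 4 mm proud of the side when out. A gripper that closes across the handle here from above presses it with one finger; the other side of the handle is plain.
- head (a point): Middle of the white round brush head (36 mm diameter, 80 mm long) on the end of the tube, on the brush's axis, 133 mm from the handle's origin when closed, 243 mm when extended.
- rest: Grey stand fixed to the worktop; origin on the worktop below the button, axes as the brush's at the start. Two plates (y = 64-70, 83-89 mm; 50 mm wide, 72 high) with U slots open at the top, floor 54 mm up, carry the tube. Its blue collar (28 mm) sits between them: the head cannot follow a pull but lifts straight out. A post 16 mm wide, 48 high at y = -90 mm bears the tail; fingers pass beside it.
- mug_a: Plain white mug, 88 x 127 x 95 mm, a bystander; origin under its centre.
- mug_b: Blue and white mug, 78 x 112 x 92 mm, a bystander; origin under its centre.

How it is judged:
By the outcome, as a careful person would: the job done as asked, in the order asked, and still so for the second after the job is handed in, while the arm keeps its last pose, push and grip.
It also fails if it takes over 35 s, if anything falls off the work surface, if the arm or the gripper's body presses on something with over 40 N, if the wrist force passes 120 N, or if a joint passes its speed limit or range.

## Working session

There is one attempt and no reset: what is moved stays moved. The work goes in short steps, each a Python script; the robot and the scene stay as the last script left them, time stands still between calls to the robot, and variables do not carry over. Pictures are saved under pics/ and viewed, at most 10 in all, crops included, and the job is handed in when it is done.

```bash
mkdir -p pics; ls; python3 - <<'E'
from plant import bot
import cv2, numpy as np
print(bot.pinch_z, bot.current_t())
ims=[]
for c in ("scene","top"):
    im=bot.capture(c); i=bot.camera_info(c); print(c,{k:(np.round(v,3).tolist() if not isinstance(v,str) else v) for k,v in i.items()})
    ims.append(im[:,:,::-1]); cv2.imwrite(f"pics/{c}.png",im[:,:,::-1])
    for q in("brush","button_face","head","rest","mug_a"):
        print(c,q,[(np.round(d["box"]).tolist(),round(d["score"],2)) for d in bot.spot_in(c,q)][:3])
print(bot.camera_info("wrist"), bot.current_eef_rot())
E
```

```text
pics
18.700000000000003 0.0
scene {'vfov': 42.725, 'cx': 321.526, 'cy': 196.869, 'k1': -0.08, 'R': [[-0.746, -0.666, -0.001], [-0.375, 0.422, -0.825], [0.55, -0.615, -0.565]], 't': [378.492, 357.72, 1060.678]}
scene brush [([295.0, 203.0, 381.0, 254.0], 0.8), ([291.0, 162.0, 314.0, 203.0], 0.32)]
scene button_face []
scene head [([290.0, 228.0, 335.0, 252.0], 0.6)]
scene rest [([307.0, 218.0, 381.0, 259.0], 0.97)]
scene mug_a [([290.0, 162.0, 312.0, 202.0], 0.77)]
top {'vfov': 56.608, 'cx': 320.814, 'cy': 201.472, 'k1': 0.021, 'R': [[-0.005, -1.0, 0.003], [-0.981, 0.005, -0.192], [0.192, -0.004, -0.981]], 't': [-161.075, 626.81, 865.71]}
top brush [([227.0, 231.0, 342.0, 258.0], 0.69)]
top button_face []
top head [([229.0, 226.0, 285.0, 246.0], 0.96)]
top rest [([257.0, 231.0, 343.0, 268.0], 0.71)]
top mug_a [([315.0, 126.0, 348.0, 168.0], 0.61), ([430.0, 210.0, 480.0, 248.0], 0.59), ([228.0, 228.0, 279.0, 247.0], 0.16)]
{'vfov': 71.50490349140999, 'cx': 320.5511706782408, 'cy': 202.34209536779383, 'k1': -0.018584943730524023, 'mount': array([[-4.18029228e-04, -9.63202666e-01, -2.68775835e-01,
         6.78633311e+01],
       [ 9.99999627e-01, -1.99381738e-04, -8.40790060e-04,
         5.68125421e-01],
       [ 7.56262234e-04, -2.68776086e-01,  9.63202390e-01,
        -1.42837046e+02],
       [ 0.00000000e+00,  0.00000000e+00,  0.00000000e+00,
         1.00000000e+00]])} [3.14151431e+00 2.24978233e-05 2.55782551e-01]
```

View pics/top.png

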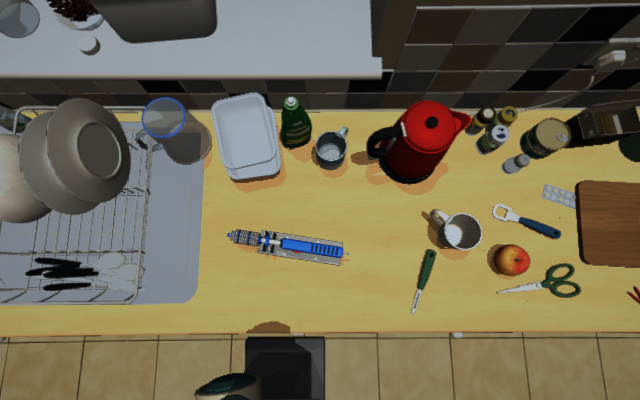

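View pics/scene.png

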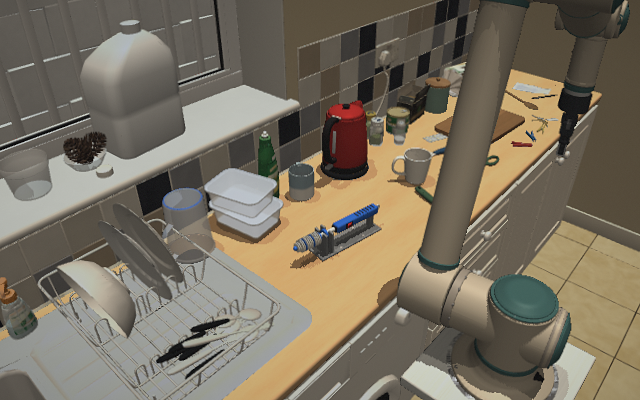

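```bash
cat > h.py <<'E'
from plant import bot
import cv2, numpy as np
from scipy.spatial.transform import Rotation as Ro
def K(i):
    f=200/np.tan(np.radians(i["vfov"])/2); return f
def cam(name):
    """camera pose: Rcw (cam->world), origin; read before capture for wrist"""
    i=bot.camera_info(name)
    if name=="wrist":
        T=np.eye(4); T[:3,:3]=Ro.from_euler("xyz",bot.current_eef_rot()).as_matrix(); T[:3,3]=bot.current_ee_pos()
        M=T@np.array(i["mount"]); return i,M[:3,:3],M[:3,3]
    R=np.array(i["R"]); return i,R.T,-R.T@np.array(i["t"])
def to_plane(c,uv,z):
    i,R,o=c; f=K(i); uv=np.atleast_2d(uv).astype(float)
    d=(uv-[i["cx"],i["cy"]])/f; r0=np.linalg.norm(d,axis=1); r=r0.copy()
    for _ in range(20): r=r0/(1+i["k1"]*r*r)
    d=d*(r/np.maximum(r0,1e-9))[:,None]
    w=np.c_[d,np.ones(len(d))]@R.T
    return o+w*((z-o[2])/w[:,2])[:,None]
def blue(im,box):
    h=cv2.cvtColor(im,cv2.COLOR_RGB2HSV); m=(cv2.inRange(h,(100,120,60),(125,255,255))>0)
    k=np.zeros_like(m); l,t,r,b=[int(v) for v in box]; k[t:b,l:r]=1; m&=k
    n,lab,st,_=cv2.connectedComponentsWithStats(m.astype(np.uint8)); j=1+st[1:,4].argmax(); return lab==j
E
python3 - <<'E'
from h import *
c=cam("top"); im=cv2.imread("pics/top.png")[:,:,::-1]
m=blue(im,[272,225,350,270]); v,u=np.nonzero(m)
P=to_plane(c,np.c_[u,v],72)[:,:2]; ce,(w,h),a=cv2.minAreaRect(P.astype(np.float32)); print(ce,w,h,a)
H=to_plane(c,[[247,237]],60); print(H)
box=cv2.boxPoints((ce,(w,h),a)); print(box)
e=np.linalg.svd(P-P.mean(0),full_matrices=False)[2][0]; e*=np.sign(e[1]); print(P.mean(0),e)
th=np.arctan2(e[1],e[0]); b=P.mean(0)+35*e; print("button",b,th)
for y in(th,th-np.pi): print(y,bot.solve_ik([b[0]-0,b[1],200],[np.pi,0,y]))
E
```

```text
(511.1277770996094, -141.34854125976562) 148.3099365234375 25.59916114807129 80.77454376220703
[[538.41149173  17.02062893  60.        ]]
[[ 486.60522 -212.4923 ]
 [ 511.87326 -216.59636]
 [ 535.6503   -70.20479]
 [ 510.3823   -66.10072]]
[ 511.21833105 -141.15089866] [0.16059212 0.98702086]
button [ 516.83905511 -106.60516866] 1.4095058007599626
1.4095058007599626 [-0.33530254  0.22516828  1.65594971  0.          1.26047466 -0.17401202]
-1.7320868528298305 None
```

```bash
python3 - <<'E'
from h import *
bot.reach([516.8,-106.6,190],[np.pi,0,1.4095]); print(bot.current_t(),bot.current_ee_pos(),bot.current_wrist_force())
c=cam("wrist"); im=bot.capture("wrist"); cv2.imwrite("pics/w1.png",im[:,:,::-1])
np.save("w1.npy",np.array([c[1],np.tile(c[2],(3,1))]))
for q in("brush","button_face","rest"):
    print(q,[(np.round(d["box"]).tolist(),round(d["score"],2)) for d in bot.spot_in("wrist",q)][:3])
E
```

```text
2.7 [ 516.79865974 -107.5205994   190.06140464] [ 0.40066755  0.24399052 -0.79591839]
brush [([298.0, 0.0, 344.0, 301.0], 0.83)]
button_face [([307.0, 186.0, 310.0, 204.0], 0.38)]
rest [([296.0, 89.0, 351.0, 264.0], 0.9), ([495.0, 188.0, 626.0, 280.0], 0.38)]
```

View pics/w1.png

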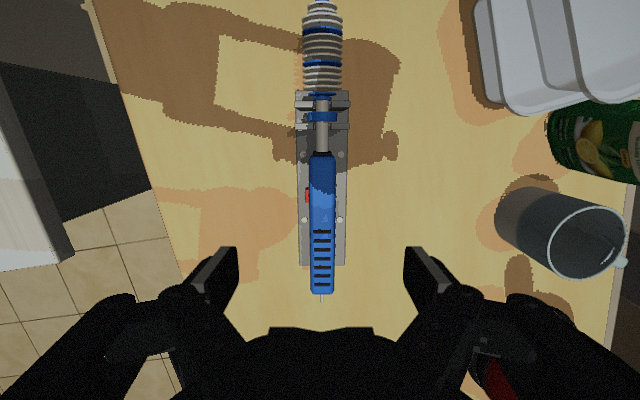

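```bash
python3 - <<'E'
from h import *
a=np.load("w1.npy"); c=(bot.camera_info("wrist"),a[0],a[1][0]); im=cv2.imread("pics/w1.png")[:,:,::-1]
m=blue(im,[300,150,345,300]); v,u=np.nonzero(m)
P=to_plane(c,np.c_[u,v],72)[:,:2]; r=cv2.minAreaRect(P.astype(np.float32)); print(r)
h=cv2.cvtColor(im,cv2.COLOR_RGB2HSV); s=((h[...,0]<8)|(h[...,0]>172))&(h[...,1]>130); s[:, :300]=0;s[:,315:]=0;s[:150]=0;s[240:]=0
v,u=np.nonzero(s); print(len(u),u.min(),u.max(),v.min(),v.max())
B=to_plane(c,[[u.mean(),(v.min()+v.max())/2]],63)[0]; print("button",B)
# edges of the top face: midline fit
mid=[]; 
for vv in range(160,290,4):
    uu=np.nonzero(m[vv])[0]
    if len(uu)>8: mid.append(to_plane(c,[[uu.min()-.5,vv],[uu.max()+.5,vv]],72)[:,:2].ravel())
mid=np.array(mid); print(np.median(np.linalg.norm(mid[:,:2]-mid[:,2:],axis=1)))
X=(mid[:,:2]+mid[:,2:])/2; vx,vy,x0,y0=cv2.fitLine(X.astype(np.float32),cv2.DIST_HUBER,0,.01,.01).ravel()
if vy<0: vx,vy=-vx,-vy
e=np.array([vx,vy]); p=np.array([x0,y0]); o=p+e*((B[:2]-p)@e); print("dir",e,np.arctan2(vy,vx),"origin",o, "off",(B[:2]-p)@[vy,-vx])
E
```

```text
((512.7192993164062, -140.68753051757812), (146.0853271484375, 24.92251968383789), 80.75629425048828)
60 305 308 187 202
button [ 503.04604989 -104.82608925   63.        ]
24.767796977976374
dir [0.16024508 0.98707724] 1.4098574 origin [ 518.1663196  -107.28076006] off -15.318222950030696
```

```bash
python3 - <<'E'
from h import *
rot=[np.pi,0,1.4098]
bot.move_gripper(0.75,60)
bot.servo_line([518,-106.8,100],rot,feed=120)
bot.servo_line([518,-106.8,39],rot,feed=60)
print(bot.current_ee_pos(),bot.current_wrist_force())
bot.move_gripper(0.0,60); bot.dwell(.3)
print(bot.current_opening()*85,bot.current_grip_force(),bot.current_ee_pos(),bot.current_wrist_force(),bot.current_t())
c=cam("wrist"); im=bot.capture("wrist"); cv2.imwrite("pics/w2.png",im[:,:,::-1])
E
```

```text
[ 518.37569493 -106.88506245   39.35781673] [-0.20109559 -0.07467971  1.13711824]
25.16029021792507 59.84262004494667 [ 518.5504668  -106.92498635   39.61182282] [0.53348606 0.96461126 5.69746469] 6.0417
```

View pics/w2.png

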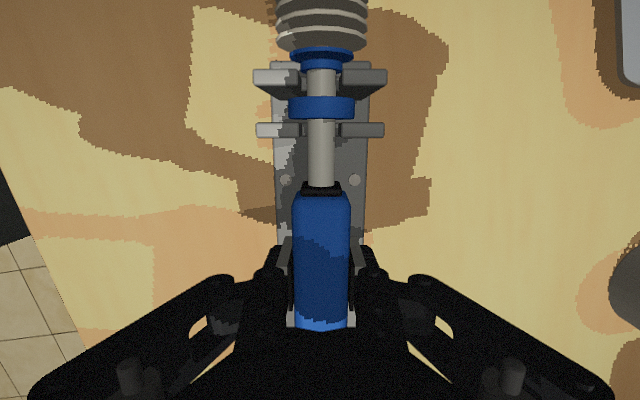

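```bash
python3 - <<'E'
from h import *
e=np.array([np.cos(1.4098),np.sin(1.4098)]); p0=np.array(bot.current_ee_pos())
p=p0.copy(); z=p0[2]
def show(s): 
    q=np.array(bot.current_ee_pos()); f=np.array(bot.current_wrist_force()); print(s,"drawn",round(-(q-p0)[:2]@e,2),"F",np.round(f,1),"ax",round(f[:2]@e,1),round(bot.current_opening()*85,2),round(bot.current_t(),2))
    return f[:2]@e
for s in (10,40,52,62,85,100,106,108,110,111,112,113,114,115,116):
    t=[p0[0]-s*e[0],p0[1]-s*e[1],39.3]
    bot.servo_line(t,None,feed=60 if s<=100 else 30)
    if show(s)>25 and s>100: break
bot.dwell(.2); show("end")
c=cam("wrist"); im=bot.capture("wrist"); cv2.imwrite("pics/w3.png",im[:,:,::-1])
E
```

```text
10 drawn 10.11 F [-0.2  0.2  5. ] ax 0.2 25.28 6.41
40 drawn 39.67 F [-0.2  3.5  5.7] ax 3.4 24.97 7.06
52 drawn 51.73 F [0.1 3.1 5.9] ax 3.1 25.13 7.41
62 drawn 61.38 F [0.1 3.7 7.1] ax 3.7 25.16 7.72
85 drawn 84.28 F [0.9 3.6 6.6] ax 3.7 25.46 8.26
100 drawn 99.31 F [-0.3  3.5  6.1] ax 3.4 25.41 8.66
106 drawn 104.58 F [0.4 5.1 7. ] ax 5.1 25.28 9.01
108 drawn 106.23 F [0.6 5.2 6.2] ax 5.2 25.01 9.26
110 drawn 108.13 F [1.8 6.3 6.9] ax 6.5 25.08 9.51
111 drawn 109.01 F [0.7 6.6 6. ] ax 6.6 25.28 9.76
112 drawn 109.94 F [0.6 6.6 7. ] ax 6.6 25.21 10.01
113 drawn 110.9 F [0.9 6.4 7. ] ax 6.5 25.28 10.26
114 drawn 111.35 F [2.7 9.2 6.7] ax 9.5 25.04 10.51
115 drawn 111.32 F [ 2.9 11.7  8.2] ax 12.0 25.27 10.76
116 drawn 111.34 F [ 3.7 15.3  9. ] ax 15.7 25.15 11.01
end drawn 111.33 F [ 4.2 14.3  7.7] ax 14.8 24.97 11.21
```

View pics/w3.png

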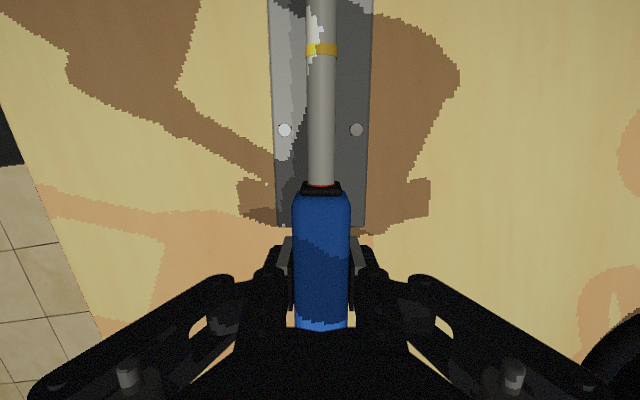

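```bash
python3 - <<'E'
from h import *
e=np.array([np.cos(1.4098),np.sin(1.4098)])
def show(s): print(s,np.round(bot.current_ee_pos(),1),np.round(bot.current_wrist_force(),1),np.round(bot.current_torque(),2),round(bot.current_opening()*85,2),round(bot.current_grip_force(),1),round(bot.current_t(),2))
bot.move_gripper(0.0,90); show("grip")
p=np.array(bot.current_ee_pos()); t=p.copy(); t[:2]-=1.0*e; t[2]=39.3
bot.servo_line(t,None,feed=30); show("relax")
for z in (50,80,200):
    t[2]=z; bot.servo_line(t,None,feed=40 if z<100 else 80); show(z)
bot.dwell(.5); show("end")
ims=[]
for n in("wrist","scene","top"):
    im=bot.capture(n)[:,:,::-1]; cv2.imwrite(f"pics/{n}4.png",im); ims.append(im)
cv2.imwrite("pics/m4.png",np.vstack([cv2.resize(ims[0],(480,300)),cv2.resize(ims[1][120:280,220:476],(480,300))]))
E
```

```text
grip [ 500.4 -216.8   39.7] [ 3.5 14.2  9.3] [ 2.06 -0.5   0.13] 25.03 87.7 11.47
relax [ 500.6 -216.8   39.7] [0.4 3.8 6.7] [ 0.75 -0.05 -0.02] 24.85 88.0 11.75
50 [ 499.4 -216.7   49.5] [ 0.7  5.1 -3. ] [ 0.57 -0.03  0.06] 24.7 88.5 12.17
80 [ 500.1 -217.9   79.9] [ 0.3  0.2 -0.9] [-0.06  0.   -0.  ] 24.5 88.8 13.07
200 [ 500.  -217.7  199.4] [ 0.7 -0.  -1.8] [-0.   -0.02 -0.02] 24.65 88.8 14.72
end [ 500.3 -217.8  200. ] [ 0.2  0.  -1.6] [-0.02  0.   -0.02] 24.42 88.8 15.22
```

View pics/m4.png

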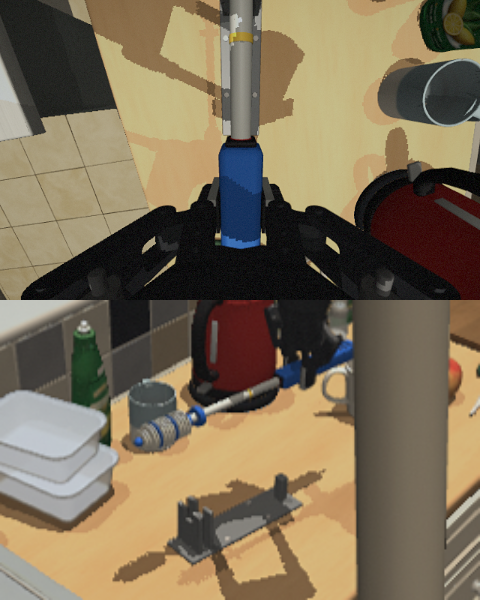

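```bash
python3 - <<'E'
from h import *
e=np.array([np.cos(1.4098),np.sin(1.4098)]); o=np.array([500.3,-217.8])
h=o+243*e
for n in("scene","top"):
    i=bot.camera_info(n); R,t=np.array(i["R"]),np.array(i["t"])
    for dz in (0,-20,-40,-60):
        c=R@np.r_[h,221+dz]+t; print(n,dz,np.round([i["cx"]+K(i)*c[0]/c[2],i["cy"]+K(i)*c[1]/c[2]],1))
    print([(np.round(d["box"]).tolist(),round(d["score"],2)) for d in bot.spot_in(n,"head")][:2])
E
```

```text
scene 0 [305.3 189.4]
scene -20 [305.5 196.3]
scene -40 [305.6 203.1]
scene -60 [305.8 209.8]
[([292.0, 161.0, 369.0, 202.0], 0.95)]
top 0 [229.4 228.7]
top -20 [231.7 229.9]
top -40 [233.8 231. ]
top -60 [235.9 232. ]
[([211.0, 219.0, 330.0, 248.0], 0.67)]
```

```bash
python3 - <<'E'
from plant import bot
print(bot.current_t(),bot.current_ee_pos(),bot.current_grip_force()); print(bot.job_done())
E
```

```text
15.4667 [ 500.26968903 -217.81369997  200.01212293] 88.82885813713074
the job is handed in; nothing more can be done
None
```

The job is handed in: I drew the brush out to its second stop with the button squeezed and lifted it about 16 cm clear of the rest, where the arm still holds it level, fully extended and steady at 15.5 s; the arm never went near the mugs.

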